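Stack a medal-striking die set

ROBOT

A 6-joint arm with a two-finger parallel gripper is mounted at the origin on the work surface. World frame = base frame: x ahead of the robot, y to its left, z up, the work surface at z = 0. Lengths are in m, angles in rad, forces in N, time in s.
With the tool pointing down it reaches from about 0.25 to 0.775 m from the base axis. Payload 4 kg.
Tool frame: the origin (TCP) lies between the finger pads; the fingertips stand 14 mm ahead of it and the grasp point (between the pads) lies 5 mm behind it (nose_length is the distance from the TCP to the fingertips, in m); z points along the fingers, y is the line along which they close (so a half turn about z gives the same grasp; the last joint's range is limited). The gripper opens to 94 mm and grips with 3 to 60 N. Pads are 16 mm wide; open, the fingers measure 119 mm over their backs; the gripper's body (75 mm by 177 mm) begins 78 mm behind the grasp point.
Start: joints at [-1.238, 0.087, 1.371, -0, 1.684, -0.103], TCP at [0.232, -0.499, 0.22] pointing down, gripper open.
Joint ranges: [-3.1, 3.1], [-0.76, 2.03], [0.27, 2.55], [-1.08, 4.22], [0.17, 2.65], [-2.57, 2.57]. Speed limits (rad/s): [2.79, 2.79, 3.14, 3.14, 3.14, 3.14].

INTERFACE

Orientations are given as [roll, pitch, yaw] about the fixed x, y, z axes, in that order (R = Rz(yaw) Ry(pitch) Rx(roll)).
In Python, from bench import * gives the robot as it stands.
- The arm moves only by the tool move_arm, never from a script. Its argument "steps" is one flat list of numbers, 7 for each row, row after row: the turn, a rotation vector about the world's x, y, z in rad, then the shift along the world's x, y, z in m, then the opening, from 0 (shut) to 1 (fully open). A call has 1 to 12 rows; each row is the pose to reach, as a shift and turn from the pose commanded when the call began; what a row does not reach only later rows make up. A row lasts 1/10 s, in which the tool goes at most 50 mm and 8.59 degrees, less where a joint would pass 70% of its speed; a pose out of reach is approached as far as the arm can. A call with a gripper value outside its range is refused whole. The fingers move at their own pace and stop on an object; the grip force is fixed at half the most. Time passes only in rows, so rows that repeat a pose let the fingers close. It gives the time, the measured TCP pose, the force, the opening and the grip force at its end, in the units of the state.
- get_obs(): the state, without advancing time (a new reading comes with each control period).
- snapshot(name): name is "side" or "top" or "wrist"; returns (picture, depth): 420x560x3 uint8, red, green, blue; 420x560 float32, m along the optical axis (not along the pixel's ray), 0 where there is no reading.
- camera_model(name): a dict with "fx", "fy", "cx", "cy" (pixels), "rvec" (rotation vector, rad) and "tvec" (3), from world to camera coordinates, as OpenCV has them. Camera axes: x right, y down, z forward; pixel columns grow to the right and rows downward; lengths in m; the calibration is good to about 2 mm. A picture is of the moment at which its call begins: read the wrist's pose just before it. camera_model takes no time and is no camera call; for the wrist camera it gives the pose at the moment of the call.
- close_job(): hands the job in; it is judged then, once.
Trained networks look in the newest picture that a camera, given by its name, has taken for a name from the list of things; names that differ only in an ending like _2 or _b are one class to them, and where a whole thing is asked for, a point or a joint stands for the part that bears it (a point fixed in the world has none). Each returns a list of dicts, best first, with "score" (0 to 1); they miss things now and then, are a little off and sometimes report something else, mostly with a low value. They report only what shows in the picture. A call takes as long as a camera call. They do not tell look-alikes from the thing itself.
- silhouettes(camera, target): "pixels" (420x560 bool, what is visible of it) and "uv" ([column, row] in pixels, amid what is visible of it).
- spot_point(camera, target): "uv" ([column, row] in pixels: a listed point, or the origin of a listed thing).
The state is a dict: "time": time; "joint_positions": joint angles; "qvel": joint speeds; "joint_torque": joint torques, N m; "tool_pos": TCP position; "ee_rot": TCP orientation; "wrist_force": force on the tool from outside, world axes, zero at the start; "wrist_torque": the same for the moment, N m; "width": finger opening in m; "finger_force": force on a finger pad.
Only numpy, scipy, OpenCV 4.12 (cv2) and the standard library are available. Lean on these libraries where they do the work, as an engineer would, in place of code of your own. Each camera call takes 0.05 s, during which the arm holds its last target. There are 200 camera calls.

TASK

Build the medal-striking stack on the dark steel loading plate, from the bottom up and in this order: the square die in the middle of the plate with its sides parallel to the plate's, the brass blank centred on the die, the big collar ring around the blank so that it lies flat on the die, and last the stepped punch, wide end down, inside the collar so that it rests on the blank. Set the parts down rather than dropping them, and leave the small collar, the burr stand and the tin where they are.

Things in the scene. Friction and masses are not known exactly. Their poses are not given: they have to be found in the camera images.
- plate: Loading plate, the fixed target: dark steel, 110 x 110 mm square, 10 mm thick, lying fixed on the bench with a flush light grey disc of 80 mm diameter marking its middle. Origin at the centre of its underside; x and y parallel to its sides, z up.
- die: Lower die: plain steel square block, 56 x 56 mm, 24 mm high, about 0.6 kg, with a flush dark circle line of 42 mm diameter on top; lies loose, right way up. Origin at the centre of its underside; x and y parallel to its sides, z up.
- blank: Brass blank: a plain disc, 36 mm diameter, 8 mm thick, 70 g, lying flat. Origin at the centre of its underside, z up.
- collar: Big collar: plain steel ring, 60 mm outer diameter, 48 mm bore right through, 22 mm high, lying flat. It fits around the blank with 6 mm to spare all round. Origin on its axis at its underside, z up.
- punch: Stepped punch (upper die): plain steel, standing upright on its wide end. Wide end 40 mm diameter from 0 to 24 mm height, then a stem of 30 mm diameter from 24 to 52 mm, to hold it by; about 0.4 kg. Fits in the collar's bore with 4 mm to spare all round. Origin at the centre of its underside (the wide end), z up.
- small_collar: Small collar, not used and to be left alone: plain steel ring, 46 mm outer diameter, 28 mm bore, 16 mm high, lying flat, loose. Origin on its axis at its underside.
- burr_stand: Bystander: loose light wooden block 70 x 110 x 30 mm (x, y, z) with thin steel burrs standing in it up to about 66 mm high. Origin at the centre of its underside.
- tin: Bystander: loose round aluminium tin, 68 mm diameter, 35 mm high. Origin at the centre of its underside.
There are look-alikes about, which are no part of the job. What is shaped like the collar but pink is not meant.

How it is judged:
On the way, in this order (a step that is already met when the one before it is completed fails the run):
1. the square die stands on the middle of the plate, square to it, let go (horizontal distance between die and plate below 0.01 m and z of die in the frame of plate between 0.008 and 0.012 m and angle between die's own z axis and vertical below 0.08 rad and (angle between the x axis of die and the x axis of plate, either way round below 0.18 rad or angle between the x axis of die and the y axis of plate, either way round below 0.18 rad) and contact force between the fingers and die below 0.2 N), for 0.2 s.
2. the blank lies on the middle of the die, let go (horizontal distance between die and plate below 0.01 m and z of die in the frame of plate between 0.008 and 0.012 m and angle between each of die, blank's own z axis and vertical below 0.08 rad and (angle between the x axis of die and the x axis of plate, either way round below 0.18 rad or angle between the x axis of die and the y axis of plate, either way round below 0.18 rad) and horizontal distance between blank and die below 0.008 m and z of blank in the frame of die between 0.022 and 0.026 m and contact force between the fingers and blank below 0.2 N), for 0.2 s.
3. the big collar lies flat on the die around the blank, let go (horizontal distance between die and plate below 0.01 m and z of die in the frame of plate between 0.008 and 0.012 m and angle between each of die, blank, collar's own z axis and vertical below 0.08 rad and (angle between the x axis of die and the x axis of plate, either way round below 0.18 rad or angle between the x axis of die and the y axis of plate, either way round below 0.18 rad) and horizontal distance between blank and die below 0.008 m and z of blank in the frame of die between 0.022 and 0.026 m and horizontal distance between collar and die below 0.009 m and z of collar in the frame of die between 0.022 and 0.026 m and contact force between the fingers and collar below 0.2 N), for 0.2 s.
4. the punch stands in the collar on the blank, let go (horizontal distance between die and plate below 0.01 m and z of die in the frame of plate between 0.008 and 0.012 m and angle between each of die, blank, collar, punch's own z axis and vertical below 0.08 rad and (angle between the x axis of die and the x axis of plate, either way round below 0.18 rad or angle between the x axis of die and the y axis of plate, either way round below 0.18 rad) and horizontal distance between blank and die below 0.008 m and z of blank in the frame of die between 0.022 and 0.026 m and horizontal distance between collar and die below 0.009 m and z of collar in the frame of die between 0.022 and 0.026 m and horizontal distance between punch and blank below 0.011 m and z of punch in the frame of blank between 0.006 and 0.01 m and contact force between the fingers and punch below 0.2 N), for 0.2 s.
At the end, for the whole second after the job is handed in: Die within 10 mm of the plate's middle, within 10 degrees of square; blank flat on it within 8 mm of its middle; big collar flat on the die around the blank, within 9 mm of the die's middle; punch upright on the blank within 11 mm (heights to 2 mm); all four let go and at rest (all of step 4 and linear speed of each of die, blank, collar, punch below 0.02 m/s and contact force between the fingers and die below 0.2 N and contact force between the fingers and blank below 0.2 N and contact force between the fingers and collar below 0.2 N); the robot touches nothing.
It fails at once if the small collar is moved by more than 20 mm (distance of small_collar from where it was at the start of the episode above 0.02 m).
It fails at once if the burr stand is moved by more than 20 mm (distance of burr_stand from where it was at the start of the episode above 0.02 m).
It fails at once if the tin is moved by more than 20 mm (distance of tin from where it was at the start of the episode above 0.02 m).
It fails at once if one of the four parts is dropped (moves at over 0.6 m/s while not held, a fall of about 18 mm) ((contact force between the fingers and die below 0.05 N and linear speed of die above 0.6 m/s) or (contact force between the fingers and blank below 0.05 N and linear speed of blank above 0.6 m/s) or (contact force between the fingers and collar below 0.05 N and linear speed of collar above 0.6 m/s) or (contact force between the fingers and punch below 0.05 N and linear speed of punch above 0.6 m/s)).
It also fails if it takes over 96 s, if anything falls off the work surface, if the arm or the gripper's body presses on something with over 40 N, if the wrist force passes 120 N, or if a joint passes its speed limit or range.

## Working session

There is one attempt and no reset: what is moved stays moved. The work goes in short steps, Python scripts to look and compute and a tool call to move; the robot and the scene stay as the last step left them, time stands still between calls to the robot, and variables do not carry over. Pictures are saved under pics/ and viewed, at most 14 in all, crops included, and the job is handed in when it is done.

Besides the shell and the picture viewer there is one more tool, called after "Request:" as name(argument=value, ...), one argument or row to a line, values as JSON. move_arm: Moves the arm, as the interface text tells. Its arguments: {"type":"object","properties":{"steps":{"type":"array"}},"required":["steps"]}

```bash
mkdir -p pics; cat > h.py <<'E'
from bench import *
import numpy as np, cv2
def cam(n):
    c=camera_model(n); R=cv2.Rodrigues(np.array(c["rvec"],float))[0]; return c,R,np.array(c["tvec"],float).ravel()
def cloud(n,depth):
    c,R,t=cam(n); v,u=np.mgrid[:420,:560]
    P=np.stack([(u-c["cx"])/c["fx"]*depth,(v-c["cy"])/c["fy"]*depth,depth],-1)
    return (P-t)@R   # world
def onplane(n,uv,z):
    c,R,t=cam(n); d=R.T@np.array([(uv[0]-c["cx"])/c["fx"],(uv[1]-c["cy"])/c["fy"],1]); o=-R.T@t
    return o+d*(z-o[2])/d[2]
def save(n,pic): cv2.imwrite("pics/"+n+".png",cv2.cvtColor(pic,cv2.COLOR_RGB2BGR))
E
python3 - <<'E'
from h import *
p,d=snapshot("top"); save("top0",p); np.savez("top0.npz",p=p,d=d)
W=cloud("top",d)
for t in ["plate","die","blank","collar","punch","small_collar","burr_stand","tin"]:
    for s in silhouettes("top",t)[:3]:
        m=s["pixels"]&(d>0)
        w=W[m]
        if len(w)==0: continue
        print(t,round(s["score"],2),np.round(s["uv"]),m.sum(),"med",np.round(np.median(w,0),3),"mid",np.round((np.percentile(w,2,0)+np.percentile(w,98,0))/2,3),"ext",np.round(np.percentile(w,98,0)-np.percentile(w,2,0),3), "col",p[m].mean(0).astype(int))
s,ds=snapshot("side"); save("side0",s)
o=get_obs(); print(o["time"],o["tool_pos"],o["ee_rot"],o["width"])
E
```

```text
plate 0.79 [381. 190.] 2759 med [ 0.613 -0.2    0.011] mid [ 0.614 -0.2    0.01 ] ext [0.106 0.107 0.008] col [167 163 165]
die 0.81 [203. 271.] 890 med [0.446 0.162 0.025] mid [0.445 0.161 0.014] ext [0.065 0.064 0.028] col [230 227 225]
blank 0.52 [277. 267.] 212 med [0.454 0.016 0.009] mid [0.453 0.016 0.009] ext [0.03  0.029 0.006] col [249 229 135]
collar 0.92 [155. 160.] 427 med [0.693 0.274 0.02 ] mid [0.696 0.274 0.013] ext [0.056 0.057 0.025] col [189 119 136]
collar 0.91 [209. 171.] 334 med [0.633 0.167 0.021] mid [0.628 0.167 0.013] ext [0.057 0.056 0.025] col [179 170 166]
collar 0.83 [162. 213.] 392 med [0.547 0.246 0.021] mid [0.546 0.246 0.012] ext [0.057 0.057 0.026] col [203 131 149]
punch 0.84 [288. 187.] 293 med [ 0.618 -0.004  0.051] mid [ 0.621 -0.004  0.035] ext [0.033 0.032 0.04 ] col [215 214 215]
small_collar 0.6 [382. 268.] 228 med [ 0.459 -0.184  0.017] mid [ 0.46  -0.184  0.015] ext [0.04  0.041 0.009] col [219 217 217]
burr_stand 0.55 [102. 241.] 2160 med [0.51  0.361 0.031] mid [0.511 0.366 0.033] ext [0.068 0.107 0.059] col [208 174 126]
tin 0.75 [453. 213.] 917 med [ 0.562 -0.346  0.035] mid [ 0.563 -0.35   0.025] ext [0.058 0.059 0.027] col [213 212 214]
0.5 [ 0.23216725 -0.49857485  0.21944203] [-3.14152110e+00 -1.45480364e-05  4.35803768e-01] 0.09421163562693537
```

View pics/top0.png

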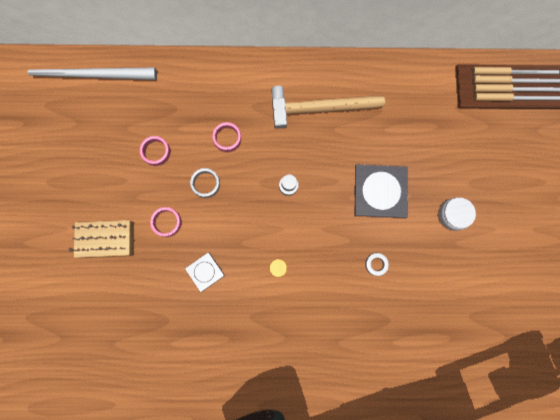

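View pics/side0.png

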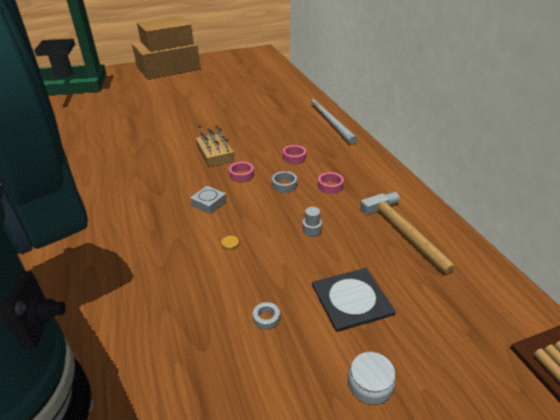

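The top picture shows the die at (204,272) turned about 35°, blank (278,268), steel collar (205,183) between three pink ones (154,150), (227,137) and (165,222), punch (289,185), plate (381,190), small collar (377,265), tin (459,214) and burrs (102,239). The side view agrees. Next I refine the poses geometrically.

```bash
python3 - <<'E'
from h import *
f=np.load("top0.npz");p=f["p"].astype(int);d=f["d"]
W=cloud("top",d)
def pts(c,r,z0,z1): return (d>0)&(np.hypot(W[...,0]-c[0],W[...,1]-c[1])<r)&(W[...,2]>z0)&(W[...,2]<z1)
def rep(n,m,zt):
    v,u=np.nonzero(m); c,R,t=cam("top")
    q=np.array([onplane("top",(a,b),zt)[:2] for a,b in zip(u,v)],np.float32)
    print(n,len(q),"depthz",np.round(np.median(W[m][:,2]),4),"rect",np.round(cv2.minAreaRect(q)[0],4),np.round(cv2.minAreaRect(q)[1],3),round(cv2.minAreaRect(q)[2],1),"circ",np.round(cv2.minEnclosingCircle(q)[0],4),round(cv2.minEnclosingCircle(q)[1],4),"mean",np.round(q.mean(0),4))
rep("die",pts((.446,.162),.06,.02,.03),.024)
dark=p.sum(-1)<200
m=(np.hypot(W[...,0]-.614,W[...,1]+.2)<.085)&(dark|(p.min(-1)>170))
rep("plate",m,.01)
m=(np.hypot(W[...,0]-.614,W[...,1]+.2)<.06)&(p.min(-1)>170)
rep("disc",m,.01)
m=(np.hypot(W[...,0]-.453,W[...,1]-.016)<.05)&(p[...,0]-p[...,2]>90)&(p[...,1]>150)
rep("blank",m,.008)
rep("collar",pts((.63,.167),.042,.015,.03),.022)
rep("punch",pts((.62,-.004),.035,.045,.06),.052)
rep("small",pts((.46,-.184),.035,.01,.02),.016)
rep("tin",pts((.56,-.35),.05,.03,.04),.035)
for c in [(.69,.27),(.55,.25),(.72,.12)]: rep("pink",pts(c,.045,.015,.03),.022)
E
```

```text
die 806 depthz 0.0248 rect [0.4456 0.1632] [0.056 0.056] 35.3 circ [0.4457 0.1632] 0.0384 mean [0.4454 0.1633]
plate 1151 depthz 0.0108 rect [ 0.6145 -0.2009] [0.08  0.082] 47.4 circ [ 0.616  -0.1933] 0.0482 mean [ 0.6152 -0.2013]Traceback (most recent call last):
  File "<stdin>", line 14, in <module>
  File "<stdin>", line 7, in rep
  File "h.py", line 10, in onplane
    c,R,t=cam(n); d=R.T@np.array([(uv[0]-c["cx"])/c["fx"],(uv[1]-c["cy"])/c["fy"],1]); o=-R.T@t
          ~~~^^^
  File "h.py", line 4, in cam
    c=camera_model(n); R=cv2.Rodrigues(np.array(c["rvec"],float))[0]; return c,R,np.array(c["tvec"],float).ravel()
ValueError: time passes only in moves, steps and waits
```

```bash
python3 - <<'E'
s=open('h.py').read().replace("def cam(n):","import functools\n@functools.lru_cache\ndef cam(n):")
open('h.py','w').write(s)
E
cat > m.py <<'E'
from h import *
f=np.load("top0.npz");p=f["p"].astype(int);d=f["d"]
W=cloud("top",d)
def pts(c,r,z0,z1): return (d>0)&(np.hypot(W[...,0]-c[0],W[...,1]-c[1])<r)&(W[...,2]>z0)&(W[...,2]<z1)
def rep(n,m,zt):
    v,u=np.nonzero(m)
    if len(u)<5: print(n,len(u)); return
    q=np.array([onplane("top",(a,b),zt)[:2] for a,b in zip(u,v)],np.float32)
    r=cv2.minAreaRect(q); c=cv2.minEnclosingCircle(q)
    print(n,len(q),"rect",np.round(r[0],4),np.round(r[1],3),round(r[2],1),"circ",np.round(c[0],4),round(c[1],4),"mean",np.round(q.mean(0),4))
dk=(np.hypot(W[...,0]-.614,W[...,1]+.2)<.085)&(p.sum(-1)<200)
i=(np.hypot(W[...,0]-.614,W[...,1]+.2)<.085)
print("plate depth mask",); rep("plateZ",i&(W[...,2]>.006)&(W[...,2]<.016),.01)
rep("platedark",i&(p.max(-1)<75)&(p.max(-1)-p.min(-1)<25),.01)
rep("disc",(np.hypot(W[...,0]-.614,W[...,1]+.2)<.06)&(p.min(-1)>170),.01)
rep("blank",(np.hypot(W[...,0]-.453,W[...,1]-.016)<.05)&(p[...,0]-p[...,2]>90)&(p[...,1]>150),.008)
rep("collar",pts((.63,.167),.042,.015,.03),.022)
rep("punch",pts((.62,-.004),.035,.045,.06),.052)
rep("small",pts((.46,-.184),.035,.01,.02),.016)
for c in [(.69,.27),(.55,.25),(.72,.12)]: rep("pink",pts(c,.045,.015,.03),.022)
E
python3 m.py
```

```text
plate depth mask
plateZ 2705 rect [ 0.6164 -0.2004] [0.11  0.115] 87.6 circ [ 0.6139 -0.2005] 0.0759 mean [ 0.6134 -0.2004]
platedark 2
disc 1148 rect [ 0.6153 -0.2017] [0.078 0.08 ] 88.3 circ [ 0.6157 -0.2014] 0.0409 mean [ 0.6152 -0.2014]
blank 261 rect [ 0.664  -0.1013] [0.269 0.863] 31.7 circ [ 0.7186 -0.0675] 0.4372 mean [0.4624 0.0107]
collar 269 rect [0.6272 0.1683] [0.059 0.058] 1.2 circ [0.6279 0.1678] 0.0303 mean [0.6282 0.1681]
punch 179 rect [ 0.6234 -0.0055] [0.029 0.028] 0.2 circ [ 0.6231 -0.0051] 0.0154 mean [ 0.623 -0.005]
small 264 rect [ 0.461  -0.1852] [0.045 0.042] 90.0 circ [ 0.4613 -0.1846] 0.0232 mean [ 0.4607 -0.1844]
pink 277 rect [0.6956 0.2738] [0.059 0.058] 2.3 circ [0.6955 0.2746] 0.0308 mean [0.696 0.274]
pink 273 rect [0.5461 0.2459] [0.057 0.059] 0.2 circ [0.5463 0.2453] 0.0304 mean [0.546  0.2458]
pink 264 rect [0.7268 0.125 ] [0.059 0.059] 0.4 circ [0.7265 0.1253] 0.0305 mean [0.7271 0.1249]
```

Request:
move_arm(
  steps=[0,0,0.18,0.214,0.662,0,1,0,0,0.18,0.214,0.662,0,1,0,0,0.18,0.214,0.662,0,1,0,0,0.18,0.214,0.662,0,1,0,0,0.18,0.214,0.662,0,1,0,0,0.18,0.214,0.662,0,1,0,0,0.18,0.214,0.662,0,1,0,0,0.18,0.214,0.662,0,1,0,0,0.18,0.214,0.662,0,1,0,0,0.18,0.214,0.662,0,1,0,0,0.18,0.214,0.662,0,1,0,0,0.18,0.214,0.662,0,1],
)

```text
time: 1.7
tool_pos: [0.417, 0.0745, 0.22]
ee_rot: [3.14, -0.001, 0.616]
wrist_force: [0.9, -1.2, 0.9]
width: 0.0941
finger_force: 0.0
```

Request:
move_arm(
  steps=[0,0,0,0.029,0.09,-0.06,1,0,0,0,0.029,0.09,-0.06,1,0,0,0,0.029,0.09,-0.06,1,0,0,0,0.029,0.09,-0.06,1],
)

```text
time: 2.1
tool_pos: [0.4448, 0.163, 0.1579]
ee_rot: [-3.141, 0.004, 0.619]
wrist_force: [0.4, -0.3, 0.6]
width: 0.0937
finger_force: 0.0
```

```bash
cat > w.py <<'E'
from h import *
import sys
# usage: w.py target zmin zmax [save]
t=sys.argv[1]; z0,z1=float(sys.argv[2]),float(sys.argv[3])
o=get_obs(); cam("wrist"); p,d=snapshot("wrist"); W=cloud("wrist",d)
print("tcp",np.round(o["tool_pos"],4),np.round(o["ee_rot"],3),"F",np.round(o["wrist_force"],1),"w",round(o["width"],4),"t",round(o["time"],2))
if len(sys.argv)>4: save(sys.argv[4],p)
for s in silhouettes("wrist",t)[:3]:
    m=cv2.dilate(s["pixels"].astype(np.uint8),np.ones((9,9)))>0
    m&=(d>0)&(W[...,2]>z0)&(W[...,2]<z1)
    if m.sum()<50: continue
    q=W[m].astype(np.float32)
    r=cv2.minAreaRect(q[:,:2].copy()); c=cv2.minEnclosingCircle(q[:,:2].copy())
    print(t,round(s["score"],2),m.sum(),"z",round(float(np.median(q[:,2])),4),"rect",np.round(r[0],4),np.round(r[1],3),round(r[2],1),"circ",np.round(c[0],4),round(c[1],4),"mean",np.round(q.mean(0)[:2],4),"col",p[m].mean(0).astype(int))
E
python3 w.py die .02 .03 wdie
```

```text
tcp [0.4448 0.163  0.1579] [-3.141  0.004  0.619] F [ 0.4 -0.3  0.6] w 0.0937 t 2.1
die 0.59 2789 z 0.0246 rect [0.447  0.1626] [0.056 0.056] 35.2 circ [0.4474 0.1625] 0.0386 mean [0.4482 0.1633] col [141 144 148]
```

View pics/wdie.png

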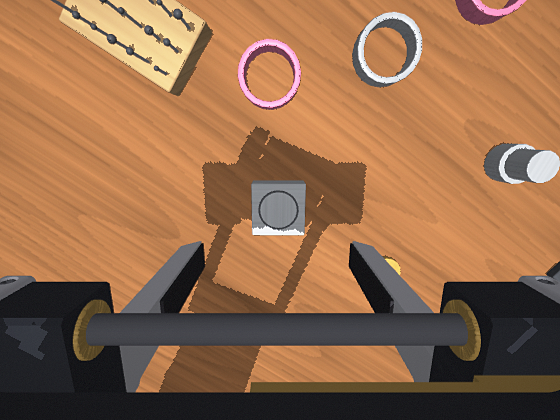

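The wrist view shows the die centred between the open fingers at (278,208), square to them; no obstacles near.

Request:
move_arm(
  steps=[0,0,0,0.001,0,-0.04,1,0,0,0,0.001,0,-0.08,1,0,0,0,0.001,0,-0.115,1,0,0,0,0.001,0,-0.135,1,0,0,0,0.001,0,-0.142,1,0,0,0,0.001,0,-0.142,1,0,0,0,0.001,0,-0.142,0.3,0,0,0,0.001,0,-0.142,0.3,0,0,0,0.001,0,-0.142,0.3,0,0,0,0.001,0,-0.142,0.3,0,0,0,0.001,0,-0.142,0.3,0,0,0,0.001,0,-0.142,0.3],
)

```text
time: 3.4
tool_pos: [0.4468, 0.1625, 0.0178]
ee_rot: [-3.142, -0.0, 0.616]
wrist_force: [0.3, 0.8, 2.4]
width: 0.0559
finger_force: 30.0
```

Request:
move_arm(
  steps=[0,0,0,0,0,0.02,0.3,0,0,0,0,0,0.06,0.3,0,0,-0.03,0.008,-0.018,0.1,0.3,0,0,-0.1,0.025,-0.055,0.11,0.3,0,0,-0.17,0.044,-0.095,0.11,0.3,0,0,-0.24,0.062,-0.135,0.11,0.3,0,0,-0.31,0.081,-0.175,0.11,0.3,0,0,-0.38,0.099,-0.215,0.11,0.3,0,0,-0.46,0.118,-0.255,0.11,0.3,0,0,-0.53,0.136,-0.295,0.11,0.3,0,0,-0.6,0.153,-0.332,0.11,0.3,0,0,-0.64,0.164,-0.355,0.11,0.3],
)

```text
time: 4.6
tool_pos: [0.6099, -0.1955, 0.1239]
ee_rot: [-3.141, 0.005, -0.029]
wrist_force: [0.2, 0.7, -6.2]
width: 0.0557
finger_force: 30.0
```

Request:
move_arm(
  steps=[0,0,-0.01,0.004,-0.009,0,0.3,0,0,-0.01,0.004,-0.009,0,0.3],
)

```text
time: 4.8
tool_pos: [0.6137, -0.2022, 0.1246]
ee_rot: [-3.14, 0.005, -0.035]
wrist_force: [-1.2, 0.5, -6.9]
width: 0.0559
finger_force: 30.0
```

```bash
python3 - <<'E'
from h import *
o=get_obs();print(o["tool_pos"],o["ee_rot"],o["width"],o["finger_force"],o["wrist_force"]);cam("wrist");p,d=snapshot("wrist");save("wplate",p);W=cloud("wrist",d)
m=(d>0)&(np.hypot(W[...,0]-.615,W[...,1]+.2)<.1)
m1=(m&(W[...,2]>.0065)&(W[...,2]<.016)).astype(np.uint8)
n,l,s,c=cv2.connectedComponentsWithStats(m1); k=1+s[1:,4].argmax()
q=W[l==k][:,:2].astype(np.float32); print("plate",len(q),cv2.minAreaRect(q))
q=W[m&(W[...,2]>.06)]; print("held z",np.percentile(q[:,2],[1,50,99]) if len(q) else None)
E
```

```text
[ 0.61371226 -0.20221319  0.12460681] [-3.13979435  0.00469503 -0.03533493] 0.055853949538130644 29.99860167503357 [-1.17672529  0.48694935 -6.93931525]
plate 6871 ((0.6283576488494873, -0.20229491591453552), (0.11009152233600616, 0.08526749163866043), 87.73966979980469)
held z [0.12386472 0.22596268 0.24702901]
```

View pics/wplate.png

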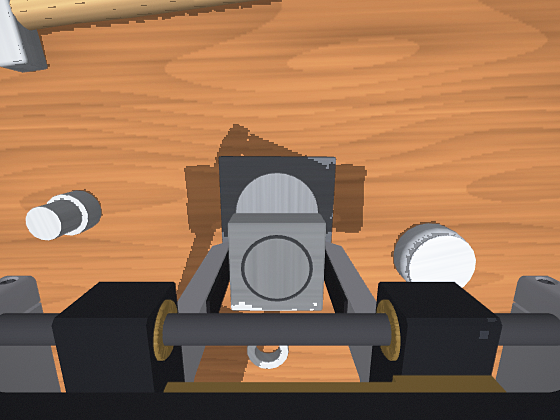

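The plate's far edge is at rows 157, light disc visible behind the held die; the die is square to the plate. Lowering now.

Request:
move_arm(
  steps=[0,0,0,0.002,0,-0.025,0.3,0,0,0,0.002,0,-0.06,0.3,0,0,0,0.002,0,-0.08,0.3,0,0,0,0.002,0,-0.09,0.3,0,0,0,0.002,0,-0.094,0.3,0,0,0,0.002,0,-0.096,0.3,0,0,0,0.002,0,-0.097,0.3],
)

```text
time: 5.55
tool_pos: [0.6178, -0.2017, 0.0322]
ee_rot: [3.141, -0.003, -0.034]
wrist_force: [0.5, -0.4, -6.3]
width: 0.0555
finger_force: 30.0
```

Request:
move_arm(
  steps=[0,0,0,-0.001,0,-0.001,0.3,0,0,0,-0.001,0,-0.002,0.3,0,0,0,-0.001,0,-0.003,0.3,0,0,0,-0.001,0,-0.003,0.3],
)

```text
time: 5.95
tool_pos: [0.616, -0.2019, 0.0279]
ee_rot: [3.141, -0.001, -0.034]
wrist_force: [0.4, -0.0, -6.6]
width: 0.0558
finger_force: 30.0
```

Request:
move_arm(
  steps=[0,0,0,0,0,-0.001,0.3,0,0,0,0,0,-0.002,0.3],
)

```text
time: 6.15
tool_pos: [0.6161, -0.2019, 0.0279]
ee_rot: [3.141, -0.001, -0.034]
wrist_force: [-5.3, 1.4, 7.6]
width: 0.0557
finger_force: 30.0
```

Seated. Release and rise.

Request:
move_arm(
  steps=[0,0,0,0,0,-0.001,0.5,0,0,0,0,0,0,1,0,0,0,0,0,0,1,0,0,0,0,0,0,1,0,0,0,0,0,0.02,1,0,0,0,0,0,0.06,1,0,0,0,0,0,0.11,1,0,0,0,0,0,0.13,1,0,0,0,0,0,0.13,1],
)

```text
time: 7.05
tool_pos: [0.6184, -0.2027, 0.1611]
ee_rot: [3.138, -0.01, -0.034]
wrist_force: [-0.3, 0.0, 0.4]
width: 0.094
finger_force: 0.0
```

```bash
python3 w.py die .028 .042 wdie2; python3 w.py plate .006 .016
```

```text
tcp [ 0.6184 -0.2027  0.1611] [ 3.138 -0.01  -0.034] F [-0.3  0.   0.4] w 0.094 t 7.05
die 0.83 2930 z 0.0346 rect [ 0.6162 -0.2015] [0.056 0.056] 88.0 circ [ 0.6164 -0.2012] 0.0384 mean [ 0.6173 -0.2015] col [140 143 147]
tcp [ 0.6156 -0.2016  0.1548] [-3.142  0.    -0.034] F [1.1 0.5 0.3] w 0.0942 t 7.15
plate 0.78 6915 z 0.0105 rect [ 0.6157 -0.2017] [0.11 0.11] 87.7 circ [ 0.6159 -0.202 ] 0.0772 mean [ 0.6215 -0.2021] col [90 92 98]
```

Request:
move_arm(
  steps=[0,0,0,-0.163,0.218,-0.01,1,0,0,0,-0.163,0.218,-0.01,1,0,0,0,-0.163,0.218,-0.01,1,0,0,0,-0.163,0.218,-0.01,1,0,0,0,-0.163,0.218,-0.01,1,0,0,0,-0.163,0.218,-0.01,1,0,0,0,-0.163,0.218,-0.01,1,0,0,0,-0.163,0.218,-0.01,1],
)

```text
time: 8.05
tool_pos: [0.4521, 0.0163, 0.144]
ee_rot: [3.141, 0.002, -0.033]
wrist_force: [0.4, -0.9, -0.2]
width: 0.0941
finger_force: 0.0
```

```bash
python3 w.py blank .005 .014 wblank
```

```text
tcp [0.4521 0.0163 0.144 ] [ 3.141e+00  2.000e-03 -3.300e-02] F [ 0.4 -0.9 -0.2] w 0.0941 t 8.05
blank 0.57 877 z 0.0084 rect [0.4558 0.0154] [0.034 0.035] 0.1 circ [0.4554 0.0154] 0.0179 mean [0.4559 0.0155] col [159 125  65]
```

View pics/wblank.png

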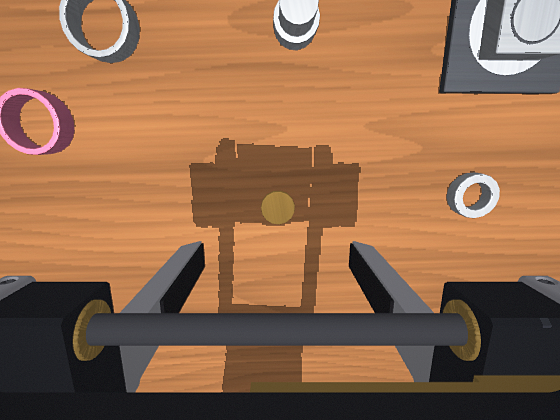

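The blank sits at (278,208), nothing near the fingers.

Request:
move_arm(
  steps=[0,0,0,0.002,-0.001,-0.04,1,0,0,0,0.002,-0.001,-0.08,1,0,0,0,0.002,-0.001,-0.11,1,0,0,0,0.002,-0.001,-0.122,1,0,0,0,0.002,-0.001,-0.128,1,0,0,0,0.002,-0.001,-0.13,1,0,0,0,0.002,-0.001,-0.13,1],
)

```text
time: 8.85
tool_pos: [0.4561, 0.015, 0.0168]
ee_rot: [3.141, -0.002, -0.035]
wrist_force: [-0.9, -0.1, 0.5]
width: 0.0943
finger_force: 0.0
```

Request:
move_arm(
  steps=[0,0,0,0,0,0,0.2,0,0,0,0,0,0,0.2,0,0,0,0,0,0,0.2,0,0,0,0,0,0,0.2,0,0,0,0,0,0,0.2,0,0,0,0,0,0,0.2,0,0,0,0,0,0,0.2,0,0,0,0,0,0,0.2],
)

```text
time: 9.65
tool_pos: [0.4547, 0.0153, 0.0155]
ee_rot: [3.141, 0.0, -0.034]
wrist_force: [0.0, 0.4, 0.3]
width: 0.0348
finger_force: 30.0
```

Request:
move_arm(
  steps=[0,0,0,0,0,0.02,0.2,0,0,0,0,0,0.06,0.2,0,0,0,0,0,0.1,0.2,0,0,0,0.003,-0.004,0.115,0.2,0,0,0,0.01,-0.014,0.115,0.2],
)

```text
time: 10.15
tool_pos: [0.4667, 0.0012, 0.1338]
ee_rot: [3.141, -0.007, -0.033]
wrist_force: [0.9, 0.1, -1.6]
width: 0.0348
finger_force: 30.0
```

```bash
python3 - <<'E'
from h import *
o=get_obs();print(o["tool_pos"],o["ee_rot"],o["width"],o["finger_force"]);cam("wrist");p,d=snapshot("wrist");save("wheld",p);W=cloud("wrist",d);t=o["tool_pos"]
pi=p.astype(int)
for s in silhouettes("wrist","blank")[:2]: print(s["score"],s["uv"],np.median(W[s["pixels"]],0)-t)
m=(pi[...,0]-pi[...,2]>60)&(np.linalg.norm(W-t,axis=-1)<.05)&(d>0)
q=W[m]-t
print(len(q),q.min(0),q.max(0),np.median(q,0)); r=cv2.minAreaRect(q[:,:2].astype(np.float32)); print(r)
A=np.c_[q[:,:2],np.ones(len(q))]; print("plane",np.linalg.lstsq(A,q[:,2],rcond=None)[0])
cv2.imwrite("pics/wheld_c.png",cv2.resize(cv2.imread("pics/wheld.png")[180:340,180:380],(800,640))[:600])
E
```

```text
[0.46671084 0.00124955 0.13375645] [ 3.14112078 -0.00675962 -0.03291666] 0.03481267468052324 30.000259280204773
0.63 [275.7, 257.7] [ 0.0024045   0.00032594 -0.00710918]
2417 [-0.01665165 -0.0293788  -0.0142535 ] [0.0188408  0.01905891 0.03294853] [ 0.00247428  0.00028801 -0.0071114 ]
((0.0003185439854860306, -0.001820255070924759), (0.04634552821516991, 0.03533096984028816), 70.57858276367188)
plane [-0.02017713 -0.02486019 -0.00710751]
```

View pics/wheld_c.png

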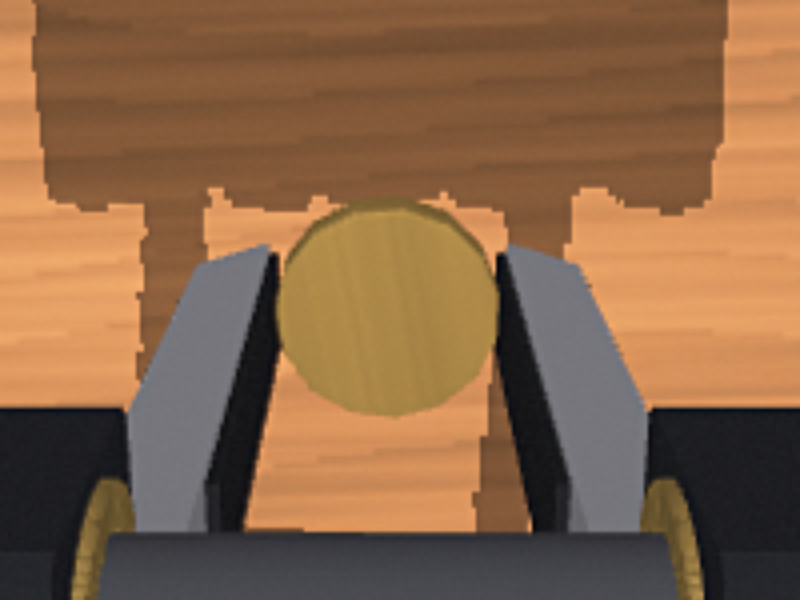

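Request:
move_arm(
  steps=[0,0,0,0.01,-0.014,0,0.2,0,0,0,0.03,-0.041,0,0.2,0,0,0,0.055,-0.074,0,0.2,0,0,0,0.08,-0.108,0,0.2,0,0,0,0.105,-0.142,0,0.2,0,0,0,0.127,-0.172,0,0.2,0,0,0,0.142,-0.192,0,0.2,0,0,0,0.148,-0.2,0,0.2,0,0,0,0.15,-0.203,-0.005,0.2,0,0,0,0.15,-0.203,-0.025,0.2,0,0,0,0.15,-0.203,-0.05,0.2,0,0,0,0.15,-0.203,-0.065,0.2],
)

```text
time: 11.45
tool_pos: [0.6128, -0.2001, 0.0625]
ee_rot: [-3.14, 0.004, -0.033]
wrist_force: [0.6, -0.6, -1.1]
width: 0.0349
finger_force: 30.0
```

Request:
move_arm(
  steps=[0,0,0,0,0,-0.006,0.2,0,0,0,0,0,-0.01,0.2,0,0,0,0,0,-0.012,0.2,0,0,0,0,0,-0.013,0.2,0,0,0,0,0,-0.013,0.2,0,0,0,0,0,-0.013,0.2],
)

```text
time: 12.05
tool_pos: [0.6152, -0.2019, 0.0534]
ee_rot: [3.141, -0.001, -0.034]
wrist_force: [-0.2, 0.6, 0.0]
width: 0.0347
finger_force: 30.0
```

Request:
move_arm(
  steps=[0,0,0,0,0,-0.002,0.2,0,0,0,0,0,-0.0025,0.2,0,0,0,0,0,-0.003,0.2,0,0,0,0,0,-0.0035,0.2,0,0,0,0,0,-0.0035,0.2],
)

```text
time: 12.55
tool_pos: [0.6147, -0.2017, 0.0495]
ee_rot: [3.141, -0.0, -0.034]
wrist_force: [-1.7, -0.0, 2.5]
width: 0.0351
finger_force: 30.0
```

Request:
move_arm(
  steps=[0,0,0,0,0,0,0.5,0,0,0,0,0,0,1,0,0,0,0,0,0,1,0,0,0,0,0,0,1,0,0,0,0,0,0,1,0,0,0,0,0,0.02,1,0,0,0,0,0,0.06,1,0,0,0,0,0,0.1,1,0,0,0,0,0,0.11,1,0,0,0,0,0,0.11,1],
)

```text
time: 13.55
tool_pos: [0.6161, -0.2023, 0.162]
ee_rot: [3.139, -0.005, -0.034]
wrist_force: [0.2, 0.4, 0.1]
width: 0.0941
finger_force: 0.0
```

```bash
python3 w.py die .028 .038; python3 w.py blank .039 .046 wb2
```

```text
tcp [ 0.6161 -0.2023  0.162 ] [ 3.139 -0.005 -0.034] F [0.2 0.4 0.1] w 0.0941 t 13.55
die 0.68 1953 z 0.0344 rect [ 0.6162 -0.2014] [0.056 0.056] 88.3 circ [ 0.6163 -0.2013] 0.0387 mean [ 0.619  -0.2016] col [142 144 148]
tcp [ 0.614  -0.2014  0.1573] [-3.141e+00  2.000e-03 -3.400e-02] F [ 0.4 -0.3  0. ] w 0.0937 t 13.65
blank 0.97 990 z 0.0423 rect [ 0.6155 -0.2009] [0.034 0.035] 88.4 circ [ 0.6155 -0.2015] 0.018 mean [ 0.6159 -0.2012] col [158 124  64]
```

Request:
move_arm(
  steps=[0,0,0,0.013,0.37,-0.005,1,0,0,0,0.013,0.37,-0.005,1,0,0,0,0.013,0.37,-0.005,1,0,0,0,0.013,0.37,-0.005,1,0,0,0,0.013,0.37,-0.005,1,0,0,0,0.013,0.37,-0.005,1,0,0,0,0.013,0.37,-0.005,1,0,0,0,0.013,0.37,-0.005,1,0,0,0,0.013,0.37,-0.005,1,0,0,0,0.013,0.37,-0.005,1,0,0,0,0.013,0.37,-0.005,1],
)

```text
time: 14.85
tool_pos: [0.6275, 0.1666, 0.153]
ee_rot: [3.14, 0.002, -0.036]
wrist_force: [-0.0, -0.0, 0.5]
width: 0.0937
finger_force: 0.0
```

```bash
python3 w.py collar .018 .028 wcol
```

```text
tcp [0.6275 0.1666 0.153 ] [ 3.14e+00  2.00e-03 -3.60e-02] F [-0.  -0.   0.5] w 0.0937 t 14.85
collar 0.92 1223 z 0.0221 rect [0.7293 0.1242] [0.059 0.059] 7.7 circ [0.7295 0.124 ] 0.03 mean [0.7303 0.1238] col [233 166 205]
collar 0.83 600 z 0.022 rect [0.5454 0.2386] [0.044 0.059] 63.1 circ [0.5484 0.2448] 0.03 mean [0.5447 0.2364] col [222 152 191]
collar 0.55 956 z 0.0221 rect [0.6303 0.1675] [0.059 0.058] 25.3 circ [0.6303 0.1675] 0.0301 mean [0.631  0.1674] col [150 153 157]
```

View pics/wcol.png

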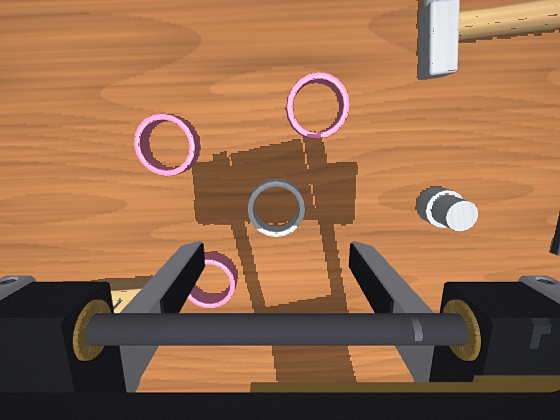

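The steel collar is at (276,208) between the fingers, pink ones at (166,144), (318,105), (212,283), clear of the fingers' path.

Request:
move_arm(
  steps=[0,0,0,0.001,0,-0.04,1,0,0,0,0.001,0,-0.08,1,0,0,0,0.001,0,-0.11,1,0,0,0,0.001,0,-0.125,1,0,0,0,0.001,0,-0.132,1,0,0,0,0.001,0,-0.135,1,0,0,0,0.001,0,-0.135,1,0,0,0,0.001,0,-0.135,0.35,0,0,0,0.001,0,-0.135,0.35,0,0,0,0.001,0,-0.135,0.35,0,0,0,0.001,0,-0.135,0.35,0,0,0,0.001,0,-0.135,0.35],
)

```text
time: 16.15
tool_pos: [0.6289, 0.168, 0.0195]
ee_rot: [3.141, -0.001, -0.034]
wrist_force: [0.1, -0.2, 1.4]
width: 0.0601
finger_force: 30.0
```

Request:
move_arm(
  steps=[0,0,0,0,0,0,0.35,0,0,0,0,0,0,0.35],
)

```text
time: 16.35
tool_pos: [0.6289, 0.168, 0.0194]
ee_rot: [3.141, -0.0, -0.034]
wrist_force: [-0.3, -0.5, 3.2]
width: 0.0598
finger_force: 30.0
```

Request:
move_arm(
  steps=[0,0,0,0,0,0.02,0.35,0,0,0,0,0,0.06,0.35,0,0,0,0,-0.01,0.1,0.35,0,0,0,-0.001,-0.035,0.115,0.35,0,0,0,-0.003,-0.075,0.115,0.35,0,0,0,-0.004,-0.118,0.115,0.35,0,0,0,-0.006,-0.161,0.115,0.35,0,0,0,-0.007,-0.204,0.115,0.35,0,0,0,-0.009,-0.247,0.115,0.35,0,0,0,-0.01,-0.29,0.115,0.35,0,0,0,-0.012,-0.33,0.115,0.35,0,0,0,-0.013,-0.355,0.115,0.35],
)

```text
time: 17.55
tool_pos: [0.6148, -0.1894, 0.1326]
ee_rot: [-3.141, 0.002, -0.037]
wrist_force: [1.2, 0.5, -1.6]
width: 0.0603
finger_force: 30.0
```

Request:
move_arm(
  steps=[0,0,0,0,-0.011,0,0.35,0,0,0,0,-0.0145,0,0.35,0,0,0,0,-0.0145,0,0.35,0,0,0,0,-0.0145,0,0.35],
)

```text
time: 17.95
tool_pos: [0.6159, -0.1995, 0.1338]
ee_rot: [-3.141, 0.0, -0.032]
wrist_force: [-0.2, 0.3, -1.6]
width: 0.0601
finger_force: 30.0
```

```bash
python3 - <<'E'
from h import *
o=get_obs();print(o["tool_pos"],o["ee_rot"],o["width"],o["wrist_force"]);cam("wrist");p,d=snapshot("wrist");save("wheldc",p);W=cloud("wrist",d);t=o["tool_pos"]
m=(d>0)&(np.hypot(W[...,0]-t[0],W[...,1]-t[1])<.031)&(np.abs(W[...,2]-t[2]-.0025)<.006)
q=W[m].astype(np.float32)-t.astype(np.float32); print(len(q),np.median(q,0),cv2.minEnclosingCircle(q[:,:2].copy()),cv2.minAreaRect(q[:,:2].copy()))
A=np.c_[q[:,:2],np.ones(len(q))]; print("plane",np.linalg.lstsq(A,q[:,2],rcond=None)[0])
E
```

```text
[ 0.61593222 -0.19950711  0.13381562] [-3.14069138e+00  2.83700230e-04 -3.24291764e-02] 0.060136621163187666 [-0.21479261  0.30466761 -1.5630829 ]
3129 [-5.364418e-06 -7.456988e-04  2.590552e-03] ((0.0007136974600143731, 0.00015720368537586182), 0.03098202496767044) ((0.001854032278060913, 0.0003379024565219879), (0.05872895196080208, 0.05887189880013466), 41.69401931762695)
plane [0.01420975 0.00341129 0.00216325]
```

View pics/wheldc.png

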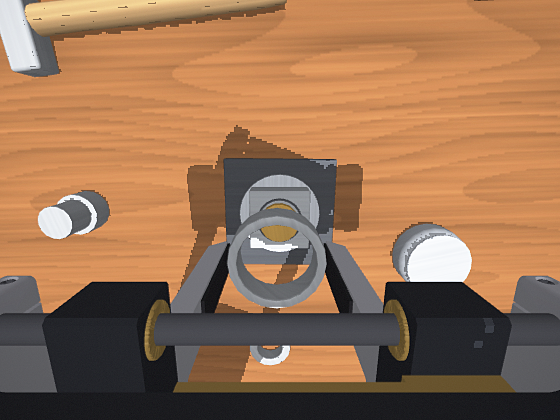

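The collar is held level over die and blank (blank at (280,220) beyond the ring). Lowering.

Request:
move_arm(
  steps=[0,0,0,-0.001,0,-0.02,0.35,0,0,0,-0.001,0,-0.045,0.35,0,0,0,-0.001,0,-0.06,0.35,0,0,0,-0.001,0,-0.069,0.35,0,0,0,-0.001,0,-0.073,0.35,0,0,0,-0.001,0,-0.075,0.35,0,0,0,-0.001,0,-0.076,0.35,0,0,0,-0.001,0,-0.076,0.35,0,0,0,-0.001,0,-0.076,0.35],
)

```text
time: 18.9
tool_pos: [0.6152, -0.2015, 0.0589]
ee_rot: [3.141, -0.001, -0.034]
wrist_force: [0.2, -0.7, -1.4]
width: 0.0598
finger_force: 30.0
```

Request:
move_arm(
  steps=[0,0,0,0,0,-0.002,0.35,0,0,0,0,0,-0.004,0.35,0,0,0,0,0,-0.005,0.35,0,0,0,0,0,-0.006,0.35,0,0,0,0,0,-0.006,0.35],
)

```text
time: 19.4
tool_pos: [0.6148, -0.2013, 0.0534]
ee_rot: [3.141, -0.0, -0.034]
wrist_force: [-2.5, 1.0, 5.3]
width: 0.0605
finger_force: 30.0
```

Request:
move_arm(
  steps=[0,0,0,0,0,0.001,0.5,0,0,0,0,0,0.001,1,0,0,0,0,0,0.001,1,0,0,0,0,0,0.001,1,0,0,0,0,0,0.001,1,0,0,0,0,0,0.02,1,0,0,0,0,0,0.06,1,0,0,0,0,0,0.095,1,0,0,0,0,0,0.105,1,0,0,0,0,0,0.105,1,0,0,0,0,0,0.105,1],
)

```text
time: 20.5
tool_pos: [0.614, -0.2009, 0.1549]
ee_rot: [-3.141, 0.003, -0.034]
wrist_force: [-0.4, 0.3, -0.0]
width: 0.0939
finger_force: 0.0
```

```bash
python3 w.py collar .05 .062 wc2; python3 w.py blank .039 .046;python3 w.py die .028 .038
```

```text
tcp [ 0.614  -0.2009  0.1549] [-3.141e+00  3.000e-03 -3.400e-02] F [-0.4  0.3 -0. ] w 0.0939 t 20.5
collar 0.57 1233 z 0.056 rect [ 0.6165 -0.2008] [0.059 0.059] 59.5 circ [ 0.6163 -0.2009] 0.0301 mean [ 0.6168 -0.2006] col [139 142 146]
tcp [ 0.6135 -0.2007  0.1538] [-3.14   0.005 -0.034] F [-0.1  1.   0. ] w 0.0942 t 20.6
blank 0.83 1044 z 0.0424 rect [ 0.6132 -0.2031] [0.038 0.039] 86.8 circ [ 0.6118 -0.2015] 0.0215 mean [ 0.6155 -0.2016] col [156 123  65]
tcp [ 0.6137 -0.2008  0.1543] [-3.14   0.004 -0.034] F [-0.1 -0.1 -0.9] w 0.094 t 20.7
die 0.86 928 z 0.0345 rect [ 0.6172 -0.2018] [0.055 0.057] 87.8 circ [ 0.6161 -0.2013] 0.0387 mean [ 0.6215 -0.2021] col [118 120 124]
```

View pics/wc2.png

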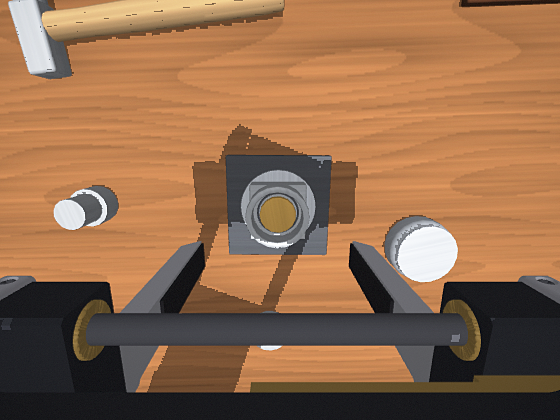

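The collar lies flat around the blank at (278,214), on the die. Now the punch.

Request:
move_arm(
  steps=[0,0,0,0.008,0.196,0.02,1,0,0,0,0.008,0.196,0.02,1,0,0,0,0.008,0.196,0.02,1,0,0,0,0.008,0.196,0.02,1,0,0,0,0.008,0.196,0.02,1,0,0,0,0.008,0.196,0.02,1,0,0,0,0.008,0.196,0.02,1,0,0,0,0.008,0.196,0.02,1],
)

```text
time: 21.6
tool_pos: [0.6226, -0.0068, 0.1764]
ee_rot: [3.141, 0.001, -0.036]
wrist_force: [0.0, 0.3, -0.6]
width: 0.0942
finger_force: 0.0
```

```bash
python3 w.py punch .046 .058 wpun
```

```text
tcp [ 0.6226 -0.0068  0.1764] [ 3.141e+00  1.000e-03 -3.600e-02] F [ 0.   0.3 -0.6] w 0.0942 t 21.6
punch 0.75 682 z 0.0524 rect [ 0.6251 -0.0059] [0.028 0.03 ] 89.1 circ [ 0.6253 -0.006 ] 0.0151 mean [ 0.6258 -0.006 ] col [139 142 146]
```

View pics/wpun.png

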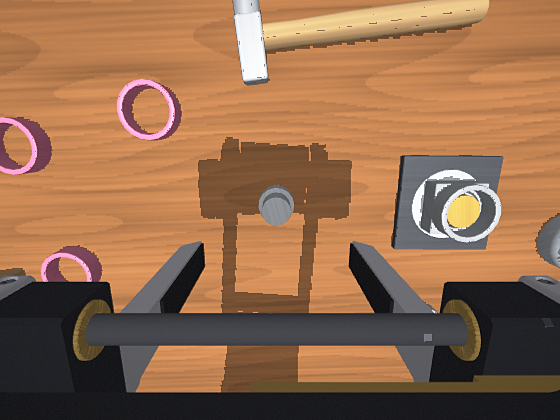

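Request:
move_arm(
  steps=[0,0,0,0.001,0,-0.04,1,0,0,0,0.001,0,-0.08,1,0,0,0,0.001,0,-0.11,1,0,0,0,0.001,0,-0.126,1,0,0,0,0.001,0,-0.133,1,0,0,0,0.001,0,-0.136,1,0,0,0,0.001,0,-0.136,1,0,0,0,0.001,0,-0.136,1],
)

```text
time: 22.5
tool_pos: [0.6251, -0.0054, 0.0431]
ee_rot: [3.141, -0.004, -0.034]
wrist_force: [0.1, -0.1, -0.2]
width: 0.0941
finger_force: 0.0
```

Request:
move_arm(
  steps=[0,0,0,0,0,-0.001,0.1,0,0,0,0,0,-0.001,0.1,0,0,0,0,0,-0.001,0.1,0,0,0,0,0,-0.001,0.1,0,0,0,0,0,-0.001,0.1,0,0,0,0,0,-0.001,0.1,0,0,0,0,0,-0.001,0.1,0,0,0,0,0,-0.001,0.1,0,0,0,0,0,-0.001,0.1],
)

```text
time: 23.4
tool_pos: [0.6238, -0.0057, 0.04]
ee_rot: [3.14, -0.0, -0.034]
wrist_force: [0.6, -1.3, 0.6]
width: 0.0287
finger_force: 30.0
```

Request:
move_arm(
  steps=[0,0,0,0,0,0.02,0.1,0,0,0,0,0,0.06,0.1,0,0,0,0,0,0.095,0.1,0,0,0,0,-0.01,0.115,0.1,0,0,0,-0.001,-0.03,0.12,0.1,0,0,0,-0.003,-0.06,0.12,0.1,0,0,0,-0.004,-0.095,0.12,0.1,0,0,0,-0.006,-0.13,0.12,0.1,0,0,0,-0.008,-0.16,0.12,0.1,0,0,0,-0.009,-0.18,0.12,0.1,0,0,0,-0.009,-0.191,0.12,0.1,0,0,0,-0.009,-0.1955,0.12,0.1],
)

```text
time: 24.6
tool_pos: [0.6145, -0.2011, 0.1592]
ee_rot: [-3.141, 0.001, -0.035]
wrist_force: [0.7, 0.1, -3.8]
width: 0.0287
finger_force: 30.0
```

Request:
move_arm(
  steps=[0,0,0,0,0,0,0.1,0,0,0,0,0,0,0.1,0,0,0,0,0,0,0.1],
)

```text
time: 24.9
tool_pos: [0.615, -0.1994, 0.1601]
ee_rot: [-3.141, -0.0, -0.033]
wrist_force: [-0.4, 0.6, -3.7]
width: 0.0289
finger_force: 30.0
```

```bash
python3 - <<'E'
from h import *
o=get_obs();print(o["tool_pos"],o["ee_rot"],o["width"],o["wrist_force"]);cam("wrist");p,d=snapshot("wrist");save("wheldp",p);W=cloud("wrist",d);t=o["tool_pos"]
m=(d>0)&(np.hypot(W[...,0]-t[0],W[...,1]-t[1])<.02)&(np.abs(W[...,2]-t[2]-.012)<.006)
q=W[m].astype(np.float32)-t.astype(np.float32); print(len(q),np.median(q,0),cv2.minEnclosingCircle(q[:,:2].copy()),cv2.minAreaRect(q[:,:2].copy()))
A=np.c_[q[:,:2],np.ones(len(q))]; print("plane",np.linalg.lstsq(A,q[:,2],rcond=None)[0])
E
```

```text
[ 0.61499513 -0.19936783  0.16012922] [-3.14122890e+00 -1.49016427e-04 -3.25289471e-02] 0.02893554269044302 [-0.36930579  0.55985916 -3.72044418]
2284 [0.0035924  0.00033819 0.01233251] ((0.003179818158969283, -8.99411752470769e-05), 0.018536310642957687) ((0.0019867848604917526, 0.001383969560265541), (0.03367245942354202, 0.030027903616428375), 78.11616516113281)
plane [-0.03930666 -0.00536059  0.01229959]
```

View pics/wheldp.png

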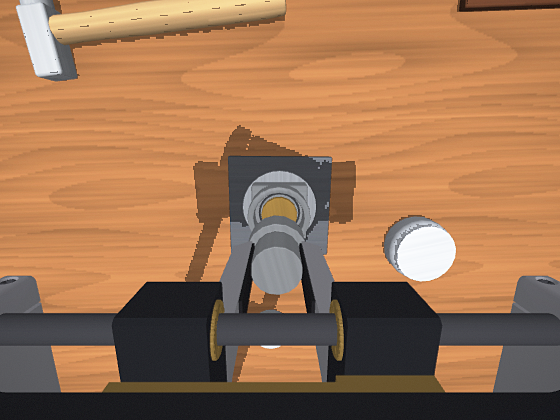

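The punch hangs upright over the collar/blank at (280,210). Lowering into the bore.

Request:
move_arm(
  steps=[0,0,0,-0.001,0,-0.015,0.1,0,0,0,-0.001,0,-0.035,0.1,0,0,0,-0.001,0,-0.048,0.1,0,0,0,-0.001,0,-0.055,0.1,0,0,0,-0.001,0,-0.058,0.1,0,0,0,-0.001,0,-0.058,0.1,0,0,0,-0.001,0,-0.058,0.1],
)

```text
time: 25.65
tool_pos: [0.6143, -0.201, 0.103]
ee_rot: [3.141, -0.002, -0.034]
wrist_force: [-0.1, -0.4, -4.4]
width: 0.0289
finger_force: 30.0
```

Request:
move_arm(
  steps=[0,0,0,0,0,-0.003,0.1,0,0,0,0,0,-0.006,0.1,0,0,0,0,0,-0.009,0.1,0,0,0,0,0,-0.012,0.1,0,0,0,0,0,-0.014,0.1,0,0,0,0,0,-0.015,0.1,0,0,0,0,0,-0.015,0.1],
)

```text
time: 26.35
tool_pos: [0.6136, -0.2007, 0.0867]
ee_rot: [-3.142, 0.0, -0.034]
wrist_force: [0.4, -0.0, -3.1]
width: 0.0283
finger_force: 30.0
```

Request:
move_arm(
  steps=[0,0,0,0,0,-0.002,0.1,0,0,0,0,0,-0.003,0.1,0,0,0,0,0,-0.004,0.1,0,0,0,0,0,-0.005,0.1,0,0,0,0,0,-0.005,0.1,0,0,0,0,0,-0.005,0.1],
)

```text
time: 26.95
tool_pos: [0.6138, -0.2008, 0.0821]
ee_rot: [3.141, -0.0, -0.034]
wrist_force: [-0.3, -0.7, -3.3]
width: 0.0288
finger_force: 30.0
```

Request:
move_arm(
  steps=[0,0,0,0,0,-0.0005,0.1,0,0,0,0,0,-0.001,0.1,0,0,0,0,0,-0.001,0.1],
)

```text
time: 27.25
tool_pos: [0.6139, -0.2007, 0.082]
ee_rot: [3.141, -0.001, -0.034]
wrist_force: [-1.7, 0.8, 1.1]
width: 0.0288
finger_force: 30.0
```

Contact. Release and rise.

Request:
move_arm(
  steps=[0,0,0,0,0,0,0.35,0,0,0,0,0,0,0.6,0,0,0,0,0,0,1,0,0,0,0,0,0,1,0,0,0,0,0,0,1,0,0,0,0,0,0.02,1,0,0,0,0,0,0.06,1,0,0,0,0,0,0.09,1,0,0,0,0,0,0.1,1,0,0,0,0,0,0.1,1,0,0,0,0,0,0.1,1,0,0,0,0,0,0.1,1],
)

```text
time: 28.45
tool_pos: [0.6126, -0.2002, 0.178]
ee_rot: [-3.14, 0.005, -0.034]
wrist_force: [-0.3, 0.3, 0.4]
width: 0.094
finger_force: 0.0
```

```bash
python3 w.py punch .085 .1 wfin; python3 w.py collar .05 .062; python3 w.py die .03 .038
```

```text
tcp [ 0.6126 -0.2002  0.178 ] [-3.14   0.005 -0.034] F [-0.3  0.3  0.4] w 0.094 t 28.45
punch 0.98 915 z 0.0943 rect [ 0.6155 -0.2007] [0.029 0.029] 88.2 circ [ 0.6153 -0.2005] 0.0151 mean [ 0.6163 -0.2005] col [135 138 143]
tcp [ 0.6129 -0.2003  0.1785] [-3.14   0.004 -0.034] F [ 0.1 -0.1 -0.9] w 0.0939 t 28.55
collar 0.57 891 z 0.0561 rect [ 0.6176 -0.201 ] [0.059 0.057] 88.3 circ [ 0.6163 -0.2007] 0.03 mean [ 0.6221 -0.2011] col [132 135 139]
tcp [ 0.6132 -0.2005  0.1795] [-3.141e+00  2.000e-03 -3.400e-02] F [ 0.5 -0.5  0.4] w 0.0943 t 28.65
die 0.75 498 z 0.0344 rect [ 0.617  -0.2017] [0.056 0.056] 87.6 circ [ 0.6169 -0.2023] 0.0384 mean [ 0.6314 -0.2042] col [116 119 123]
```

View pics/wfin.png

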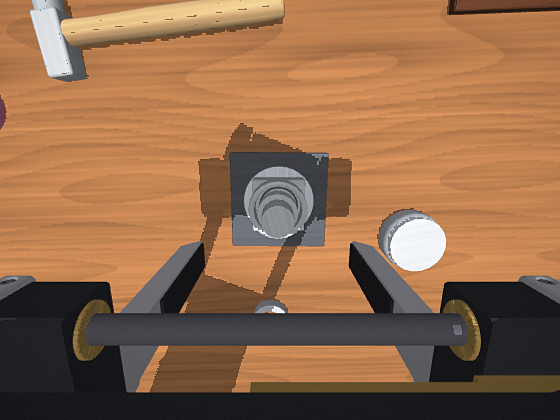

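The punch stands upright in the collar at (279,215), with its top at z = 0.094 as expected. The stack is centred and the gripper is clear.

```bash
python3 -c "
from bench import *
print(close_job())"
```

```text
the job is handed in; nothing more can be done
None
```

The die, blank, big collar and punch are stacked on the plate in order, each measured within about 1–2 mm of centre and released, and the job was handed in at about 29 s; the hand-in call returned no verdict.

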